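Push the spent lime through the scrap caddy's flap

TASK

Clear the spent lime half (green dome) off the prep board into the scrap caddy docked at the board's end, without picking anything up: push the caddy's self-closing flap in with one finger, and while that finger holds it open push the lime over the board's edge with the other finger. Keep the flap held until the lime has dropped, then draw back and let the flap close. The lemon half stays where it lies, and nothing is to be pinched, lifted or knocked.

Things in the scene. Friction and masses are not known exactly. Their poses are not given: they have to be found in the camera images.
- station: Prep board on feet with a white scrap caddy docked at its end; fixed. Origin on the worktop below the middle of the lip; x points along the board into the caddy (the pushing direction), y along the lip to the left, z up. The flat wooden board spans x = -260 to 0 mm, y = -135 to 135 mm, its top 75 mm above the worktop.
- lip (a point): Middle of the lip: the board's straight end edge on its top face, 75 mm above the worktop. Beyond it is the caddy's opening. Axes as the station's.
- ridge (a point): Middle of the caddy's highest edge, 52 mm beyond the lip and 47 mm above the board. Behind it a hood falls to the caddy's back wall, 141 mm beyond the lip; from lip to ridge only the flap covers the caddy, between side walls 224 mm apart (inside), which slope up from the lip to the ridge. The caddy's floor is 4 mm above the worktop.
- flap (a joint): Sage-green flap over the caddy's opening, 217 mm wide, hinged along its top edge just below the ridge (52 mm past the lip, 39.5 mm above the board). 0 rad: shut, sloping from the hinge down towards the board at 37 degrees. Grows as its lower edge is pushed down and in along station x; 0.92: hangs straight down; stop 1.15. A spring shuts it; holding takes 2 to 5 N. A thing pushed straight at it wedges there and does not drop.
- flap_edge (a point): Middle of the flap's free lower edge, 61 mm from the hinge; shut, it lies 3 mm past the lip and 2.5 mm above the board. The flap is 3 mm thick.
- lime: Spent lime half, dark green dome lying cut face down on the board, 38 mm in diameter, 19 mm high, about 40 g, loose. Origin at the centre of the cut face. It lies in the left or the right half of the board.
- lime_mid (a point): Centre of the lime half, 9.5 mm above its cut face.
- lemon: Lemon half, yellow with the cut face up, 48 mm in diameter, 26 mm high, loose; lies in the other half of the board and stays there. Origin at the centre of its underside.
- pepper_mill: Grinder with a dark grey filling, 54 mm in diameter, 136 mm high, loose, standing on the worktop off the end of the board away from the caddy. Origin at the centre of its foot.
- salt_mill: Grinder with a white filling, same size, loose, standing near the pepper mill. Origin at the centre of its foot.
- mug: White mug, green inside, 86 mm across and 96 mm high, loose, standing on the worktop beyond the caddy. Origin at the centre of its foot.

How it is judged:
By the outcome, as a careful person would: the job done as asked, in the order asked, and still so for the second after the job is handed in, with the robot touching nothing.
It also fails if it takes over 40 s, if anything falls off the work surface, if the arm or the gripper's body presses on something with over 40 N, if the wrist force passes 120 N, or if a joint passes its speed limit or range.

ROBOT

A 6-joint arm with a two-finger parallel gripper is mounted at the origin on a cart in front of the work surface, level with it; the furniture and walls round the work are solid. World frame = base frame: x ahead of the robot, y to its left, z up, the work surface at z = 0. Lengths are in m, angles in rad, forces in N, time in s.
With the tool pointing down it reaches from about 0.25 to 0.725 m from the base axis. Payload 4 kg.
Tool frame: the origin (TCP) lies midway between the tips of the shut fingers; the grasp point (between the pads) lies 19 mm behind it; z points along the fingers, y is the direction in which the jaws open and shut (so a half turn about z gives the same grasp; the last joint's range is limited). The gripper opens to 85 mm and grips with 20 to 120 N. Pads are 22 mm wide; open, the fingers measure 114 mm over their backs; the gripper's body (76 mm by 85 mm) begins 54 mm behind the grasp point. The pads swing forward as they close: fully open they stand 13 mm farther back than shut.
Start: joints at [1.326, 0.241, 0.005, 1.335, 0, 1.571], TCP at [0.121, 0.485, 0.231] pointing down, gripper open.
Joint ranges: [-2.72, 2.72], [-1.05, 1.87], [-1.09, 1.28], [-1.99, 2.15], [-1.42, 1.44], [-3.14, 3.14]. Speed limits (rad/s): [2.79, 2.79, 3.14, 3.14, 3.14, 3.14].

INTERFACE

Orientations are given as [roll, pitch, yaw] about the fixed x, y, z axes, in that order (R = Rz(yaw) Ry(pitch) Rx(roll)).
In Python, from bench import bot gives the robot as it stands.
- The arm moves only by the tool carry_out, never from a script. Its argument "rows" is a list of rows, each a list of 7 numbers: the shift along the tool's x, y, z normalised to -1 to 1, where 1 is 0.15 m, then the turn, a rotation vector about the tool's x, y, z normalised to -1 to 1, where 1 is 360 degrees, then the opening in per cent of the stroke, from 0 (shut) to 100 (fully open). In form: [[dx, dy, dz, ax, ay, az, claw], ...]. A call has exactly 10 rows; each row shifts and turns the pose as measured when the row begins, along the tool's axes as they then stand; what a row does not reach is not made up. A row lasts 1/8 s, in which the tool goes at most 62.5 mm and 10.7 degrees, less where a joint would pass 70% of its speed; a pose out of reach is approached as far as the arm can. A call with a number of a shift or a turn outside -1 to 1 is refused whole. A call with a gripper value outside its range is refused whole. The fingers move at their own pace and stop on an object; "squeeze" is the grip in N (left out, the last holds). Time passes only in rows, so rows that do not move let the fingers close, or fill a call up. It gives the time, the measured TCP pose, the force and the opening at its end, in the units of the state.
- bot.read_state(): the state, without advancing time (a new reading comes with each control period).
- bot.capture(name): name is "scene" or "top" or "wrist"; returns (picture, depth): 400x640x3 uint8, blue, green, red; 400x640 float32, m along the optical axis (not along the pixel's ray), 0 where there is no reading.
- bot.camera_model(name): a dict with "camera_matrix" (3x3 intrinsics, pixels), "R" (3x3) and "t" (3): a world point X has camera coordinates R X + t. Camera axes: x right, y down, z forward; pixel columns grow to the right and rows downward; lengths in m; the calibration is good to about 2 mm. A picture is of the moment at which its call begins: read the wrist's pose just before it. camera_model takes no time and is no camera call; for the wrist camera it gives the pose at the moment of the call.
- bot.close_job(): hands the job in, once; it reports no verdict.
Trained networks look in the newest picture that a camera, given by its name, has taken for a name from the list of things; names that differ only in an ending like _2 or _b are one class to them, and where a whole thing is asked for, a point or a joint stands for the part that bears it (a point fixed in the world has none). Each returns a list of dicts, best first, with "conf" (0 to 1); they miss things now and then, are a little off and sometimes report something else, mostly with a low value. They report only what shows in the picture. A call takes as long as a camera call.
- bot.recognise(target, camera): "location" ([row, column] in pixels, amid what is visible of it).
- bot.spot_point(target, camera): "location" ([row, column] in pixels: a listed point, or the origin of a listed thing).
The state is a dict: "time": time; "joint_positions": joint angles; "joint_vel": joint speeds; "tau": joint torques, N m; "tcp_pos": TCP position; "eef_rot": TCP orientation; "contact_force": force on the tool from outside, world axes, zero at the start; "torque": the same for the moment, N m; "opening": finger opening in m.
Only numpy, scipy, OpenCV 4.12 (cv2) and the standard library are available. Lean on these libraries where they do the work, as an engineer would, in place of code of your own. Each camera call takes 0.05 s, during which the arm holds its last target. There are 200 camera calls.

## Working session

There is one attempt and no reset: what is moved stays moved. The work goes in short steps, Python scripts to look and compute and a tool call to move; the robot and the scene stay as the last step left them, time stands still between calls to the robot, and variables do not carry over. Pictures are saved under pics/ and viewed, about 8 in all and at most 12, crops included, and the job is handed in when it is done.

Besides the shell and the picture viewer there is one more tool, called after "Emit:" in YAML: its name, and indented under it one key for each argument. carry_out: Moves the arm, as the interface text tells. Scaled input: -1 to 1 covers 0.15 m each way for a shift and 360 degrees each way for a turn. Its arguments: {"type":"object","properties":{"rows":{"type":"array","items":{"type":"array","items":{"type":"number"}}},"squeeze":{"type":"number"}},"required":["rows"]}

```bash
mkdir -p pics; ls; cat > h.py <<'E'
import numpy as np, cv2
from bench import bot
def pix2w(cam,rc,z=None,depth=None,m=None):
    m=m or bot.camera_model(cam); K=np.array(m["camera_matrix"]);R=np.array(m["R"]);t=np.array(m["t"])
    ray=np.linalg.inv(K)@[rc[1],rc[0],1]
    c=-R.T@t; d=R.T@ray
    s=(z-c[2])/d[2] if z is not None else depth
    return c+s*d
def dat(dep,rc):
    r,c=int(round(rc[0])),int(round(rc[1])); w=dep[max(r-2,0):r+3,max(c-2,0):c+3]; w=w[w>0]
    return float(np.median(w)) if w.size else 0
E
python3 - <<'E'
from h import *
np.set_printoptions(precision=4,suppress=True)
s=bot.read_state(); print(s)
for cam in ["scene","top"]:
    p,d=bot.capture(cam); cv2.imwrite(f"pics/{cam}0.png",p); np.save(f"{cam}0.npy",d)
    for n in ["lip","ridge","flap_edge","lime","lime_mid","lemon","pepper_mill","salt_mill","mug","station"]:
        for r in bot.spot_point(n,cam)[:2]:
            print(cam,n,np.round(r["location"],1),round(r["conf"],2),pix2w(cam,r["location"],depth=dat(d,r["location"])))
E
```

```text
pics
{'time': 0.0, 'joint_positions': array([1.326 , 0.2414, 0.0037, 1.3352, 0.    , 1.5708]), 'joint_vel': array([-0.0003,  0.0014, -0.0005,  0.0005,  0.0004,  0.0008]), 'tau': array([ -0.0012, -37.2316,  25.241 ,   0.0168,  -0.0002,  -0.    ]), 'tcp_pos': array([0.121 , 0.4845, 0.2304]), 'eef_rot': array([-3.1395, -0.    ,  2.8968]), 'contact_force': array([-0.0463, -0.8672,  0.4842]), 'torque': array([0.0009, 0.    , 0.0021]), 'opening': 0.08522250172060901}
scene lip [208.8 338.2] 0.98 [ 0.4923 -0.0696  0.075 ]
scene ridge [191.9 318.7] 0.71 [ 0.494  -0.0019  0.1182]
scene flap_edge [205.6 336.3] 0.75 [ 0.5038 -0.058   0.0746]
scene lime [199.8 365. ] 0.56 [ 0.5537 -0.1339  0.0875]
scene lime_mid [201.1 361.1] 0.47 [ 0.5478 -0.1234  0.0828]
scene lemon [227.1 339.2] 0.74 [ 0.4046 -0.1117  0.0908]
scene pepper_mill [281.2 469.1] 0.67 [-0.3973 -0.5186  0.9346]
scene salt_mill [260.1 464.8] 0.89 [ 0.434  -0.4748  0.0901]
scene mug [190.1 194.4] 0.59 [0.4139 0.4285 0.0322]
scene station [227.  335.2] 0.75 [ 0.4139 -0.0948  0.0759]
top lip [204.7 336.9] 0.59 [ 0.4992 -0.0578  0.077 ]
top ridge [207.2 316.2] 0.79 [0.4883 0.0061 0.119 ]
top ridge [208.9 335. ] 0.18 [ 0.486  -0.0515  0.0792]
top flap_edge [204.5 337.9] 0.92 [ 0.5    -0.061   0.0754]
top lime [184.3 353.2] 0.56 [ 0.5604 -0.1095  0.0898]
top lime [198.4 458.5] 0.27 [ 0.5134 -0.445   0.0574]
top lime_mid [182.9 357.8] 0.45 [ 0.5639 -0.1236  0.0935]
top lime_mid [208.4 334.7] 0.25 [ 0.4876 -0.0506  0.0783]
top pepper_mill [222.5 467.5] 0.91 [ 0.4367 -0.471   0.0511]
top salt_mill [198.5 455.8] 0.72 [ 0.5152 -0.4421  0.0413]
top mug [222.  178.6] 0.76 [0.4567 0.4416 0.0604]
top station [212.1 336.3] 0.62 [ 0.4761 -0.0554  0.0765]
```

```bash
python3 - <<'E'
import cv2
a=cv2.imread("pics/scene0.png");b=cv2.imread("pics/top0.png")
cv2.imwrite("pics/a1.png",cv2.resize(a[100:330,140:540],(800,460)))
cv2.imwrite("pics/b1.png",cv2.resize(b[80:330,140:540],(800,500),interpolation=cv2.INTER_CUBIC))
E
```

```text
(no output)
```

View pics/a1.png

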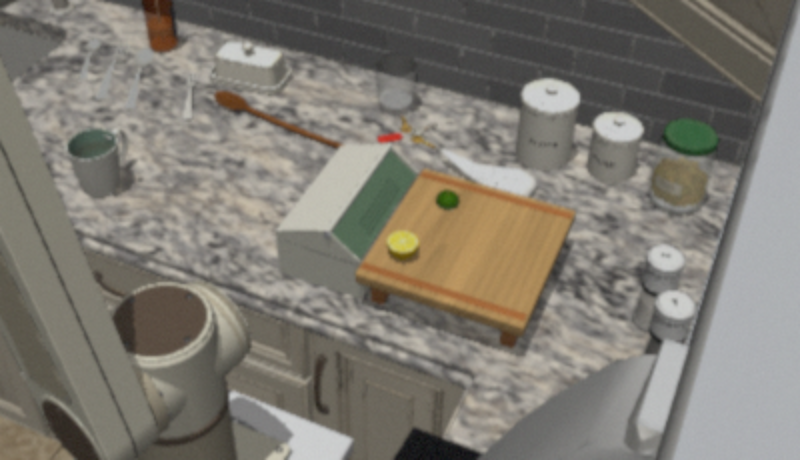

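View pics/b1.png

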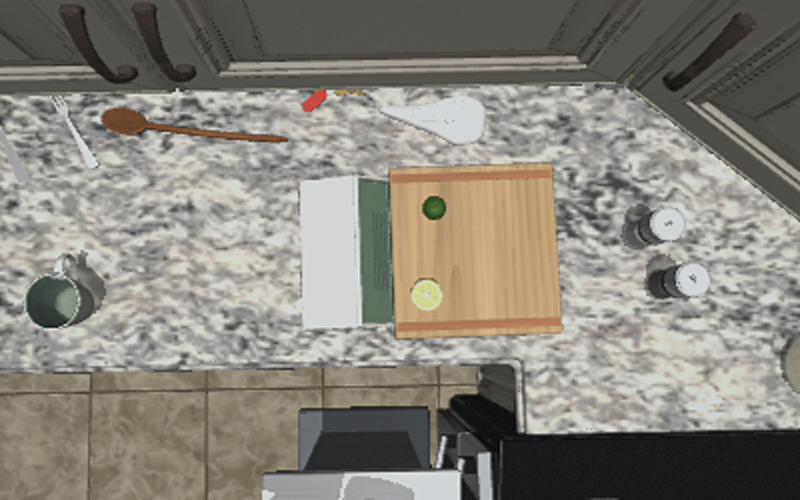

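The views show the board to the robot's right, with the caddy on its +y side. In the top crop the lime is at (434,208), full image [184,357]. The lemon is at crop (427,294). The lip runs from crop (390,168) to (396,337). Next I'll fit the station pose and the lime.

```bash
cat > fit.py <<'E'
from h import *
np.set_printoptions(precision=4,suppress=True)
def cloud(cam,d):
    m=bot.camera_model(cam);K=np.array(m["camera_matrix"]);R=np.array(m["R"]);t=np.array(m["t"])
    v,u=np.mgrid[:400,:640]; P=np.stack([(u-K[0,2])/K[0,0]*d,(v-K[1,2])/K[1,1]*d,d],-1)
    return (P-t)@R
def objs(cam,p,d,T=None):
    W=cloud(cam,d); h=cv2.cvtColor(p,cv2.COLOR_BGR2HSV); out={}
    near=(d>0)&(abs(W[...,0]-.48)<.3)&(W[...,1]<.15)&(W[...,1]>-.4)
    for n,lo,hi in [("lime",(40,120,10),(80,255,140)),("lemon",(22,90,120),(34,255,255))]:
        k=(cv2.inRange(h,lo,hi)>0)&near&(W[...,2]>.077)&(W[...,2]<.125)
        c,l,s,ce=cv2.connectedComponentsWithStats(k.astype(np.uint8))
        if c>1:
            i=1+np.argmax(s[1:,4]); q=W[l==i]; out[n]=(s[i,4],ce[i][::-1],(q.min(0)+q.max(0))/2,np.ptp(q,axis=0),q[:,2].max())
    return W,near,out
E
python3 - <<'E'
from fit import *
for cam in ["scene","top"]:
    p=cv2.imread(f"pics/{cam}0.png");d=np.load(f"{cam}0.npy")
    W,near,o=objs(cam,p,d); print(cam,bot.camera_model(cam)["camera_matrix"][0]); 
    for k,v in o.items(): print(k,v)
    k=near&(abs(W[...,2]-.076)<.006); hsv=cv2.cvtColor(p,cv2.COLOR_BGR2HSV); k&=(hsv[...,0]<25)&(hsv[...,1]>60)
    q=W[k]; r=cv2.minAreaRect(q[:,:2].astype(np.float32)*1000); print("board",r,cv2.boxPoints(r),np.median(q[:,2]))
    k=near&(W[...,2]>.112)&(W[...,2]<.13); q=W[k]; print("ridge",len(q),q[:,2].max(), q.min(0),q.max(0))
E
```

```text
scene [499.7557   0.     318.193 ]
lime (np.int32(62), array([199.5   , 363.3871]), array([ 0.5556, -0.1273,  0.0872]), array([0.025 , 0.0316, 0.0193]), np.float64(0.09689455439020261))
lemon (np.int32(154), array([220.6234, 341.026 ]), array([ 0.424 , -0.1033,  0.0919]), array([0.0547, 0.0562, 0.0285]), np.float64(0.10609986724318725))
board ((493.5023498535156, -188.4932098388672), (277.0276794433594, 259.7191162109375), 0.6918014883995056) [[ 353.4307  -60.3155]
 [ 356.5665 -320.0157]
 [ 633.574  -316.6709]
 [ 630.4382  -56.9707]] 0.07386167050517892
ridge 444 0.1252514053421606 [ 0.3749 -0.0186  0.112 ] [0.6097 0.0298 0.1253]
top [377.0213   0.     322.6826]
lime (np.int32(88), array([183.5682, 356.9205]), array([ 0.5621, -0.1217,  0.089 ]), array([0.0306, 0.0315, 0.0166]), np.float64(0.09726178634825487))
lemon (np.int32(17), array([229.7059, 350.1176]), array([ 0.4186, -0.0948,  0.102 ]), array([0.0185, 0.0121, 0.0078]), np.float64(0.10589423702759235))
board ((498.16650390625, -182.85011291503906), (268.5939636230469, 259.11492919921875), 0.7687500715255737) [[ 362.1434  -55.1061]
 [ 365.6199 -314.1978]
 [ 634.1896 -310.5941]
 [ 630.7131  -51.5024]] 0.07522418626743162
ridge 902 0.1281445922161163 [ 0.3781 -0.0133  0.112 ] [0.6118 0.0422 0.1281]
```

```bash
cat > plan.py <<'E'
from fit import *
from scipy.spatial.transform import Rotation as Ro
def plan(goal,psi,n,claw,z_late=False):
    s=bot.read_state(); p=np.array(s["tcp_pos"]);R=Ro.from_euler("xyz",s["eef_rot"])
    G=Ro.from_euler("xyz",[np.pi,0,psi]); rv=(R.inv()*G).as_rotvec()
    if rv[2]<-.5: rv=rv*(1-2*np.pi/np.linalg.norm(rv))
    dp=(np.array(goal)-p)/n
    rows=[]
    for i in range(n):
        Ri=R*Ro.from_rotvec(rv*i/n)
        rows.append([*np.round(Ri.inv().apply(dp)/.15,3).tolist(),*np.round(rv/n/2/np.pi,4).tolist(),claw])
    return rows
E
python3 - <<'E'
from plan import *
for i,r in enumerate(plan([.561,-.124,.231],.013,20,100)): print(r)
E
```

```text
[-0.191, -0.161, 0.0, -0.0, 0.0, 0.0229, 100]
[-0.213, -0.132, 0.0, -0.0, 0.0, 0.0229, 100]
[-0.229, -0.1, 0.0, -0.0, 0.0, 0.0229, 100]
[-0.241, -0.066, 0.0, -0.0, 0.0, 0.0229, 100]
[-0.249, -0.031, 0.0, -0.0, 0.0, 0.0229, 100]
[-0.25, 0.005, 0.0, -0.0, 0.0, 0.0229, 100]
[-0.247, 0.041, 0.0, -0.0, 0.0, 0.0229, 100]
[-0.239, 0.076, 0.0, -0.0, 0.0, 0.0229, 100]
[-0.225, 0.11, 0.0, -0.0, 0.0, 0.0229, 100]
[-0.207, 0.141, 0.0, -0.0, 0.0, 0.0229, 100]
[-0.185, 0.169, 0.0, -0.0, 0.0, 0.0229, 100]
[-0.158, 0.194, 0.0, -0.0, 0.0, 0.0229, 100]
[-0.129, 0.215, 0.0, -0.0, 0.0, 0.0229, 100]
[-0.097, 0.231, 0.0, -0.0, 0.0, 0.0229, 100]
[-0.063, 0.242, 0.0, -0.0, 0.0, 0.0229, 100]
[-0.027, 0.249, 0.0, -0.0, 0.0, 0.0229, 100]
[0.009, 0.25, 0.0, -0.0, 0.0, 0.0229, 100]
[0.045, 0.246, 0.0, -0.0, 0.0, 0.0229, 100]
[0.08, 0.237, 0.0, -0.0, 0.0, 0.0229, 100]
[0.113, 0.223, 0.0, -0.0, 0.0, 0.0229, 100]
```

Emit:
carry_out:
  rows:
    - [-0.19, -0.16, 0, 0, 0, 0.023, 100]
    - [-0.21, -0.13, 0, 0, 0, 0.023, 100]
    - [-0.23, -0.1, 0, 0, 0, 0.023, 100]
    - [-0.24, -0.065, 0, 0, 0, 0.023, 100]
    - [-0.25, -0.03, 0, 0, 0, 0.023, 100]
    - [-0.25, 0.005, 0, 0, 0, 0.023, 100]
    - [-0.25, 0.04, 0, 0, 0, 0.023, 100]
    - [-0.24, 0.075, 0, 0, 0, 0.023, 100]
    - [-0.225, 0.11, 0, 0, 0, 0.023, 100]
    - [-0.21, 0.14, 0, 0, 0, 0.023, 100]

```text
time: 2.35
tcp_pos: [0.3401, 0.1694, 0.2319]
eef_rot: [3.138, -0.004, 1.41]
contact_force: [0.4, 0.3, 0.7]
opening: 0.0855
```

Emit:
carry_out:
  rows:
    - [-0.185, 0.17, 0, 0, 0, 0.023, 100]
    - [-0.16, 0.195, 0, 0, 0, 0.023, 100]
    - [-0.13, 0.215, 0, 0, 0, 0.023, 100]
    - [-0.095, 0.23, 0, 0, 0, 0.023, 100]
    - [-0.065, 0.24, 0, 0, 0, 0.023, 100]
    - [-0.03, 0.25, 0, 0, 0, 0.023, 100]
    - [0.01, 0.25, 0, 0, 0, 0.023, 100]
    - [0.045, 0.245, 0, 0, 0, 0.023, 100]
    - [0.08, 0.24, 0, 0, 0, 0.023, 100]
    - [0.11, 0.22, 0, 0, 0, 0.023, 100]

```text
time: 3.6
tcp_pos: [0.5441, -0.1615, 0.2331]
eef_rot: [-3.136, -0.009, -0.086]
contact_force: [0.6, -0.7, 0.0]
opening: 0.0853
```

```bash
python3 - <<'E'
from plan import *
s=bot.read_state(); print(s["time"],s["tcp_pos"],s["eef_rot"],s["joint_positions"],s["opening"])
p,d=bot.capture("wrist"); cv2.imwrite("pics/w1.png",p); np.save("w1.npy",d)
W,near,o=objs("wrist",p,d)
for k,v in o.items(): print(k,v)
for n in ["lime","lime_mid","lip","ridge","flap_edge","lemon"]:
    for r in bot.spot_point(n,"wrist")[:1]:
        rc=r["location"];print(n,np.round(rc,1),round(r["conf"],2),pix2w("wrist",rc,depth=dat(d,rc)))
E
```

```text
3.6 [ 0.5441 -0.1615  0.2331] [-3.1356 -0.0086 -0.0856] [-0.2926  0.3696  0.1882  1.3822  0.0077  2.9346] 0.08531429271413342
lime (np.int32(933), array([161.1811, 280.1983]), array([ 0.5704, -0.1323,  0.0863]), array([0.032 , 0.0289, 0.0184]), np.float64(0.09551953782279718))
lemon (np.int32(1528), array([303.2474, 274.445 ]), array([ 0.4315, -0.11  ,  0.0974]), array([0.0451, 0.0463, 0.0108]), np.float64(0.10276369542874687))
lime [164.5 280.7] 0.57 [ 0.5673 -0.1307  0.0928]
lime_mid [165.7 278.9] 0.7 [ 0.5651 -0.127   0.0929]
lip [234.5 218.2] 0.66 [ 0.4676 -0.0272  0.0046]
ridge [262.8 142. ] 0.78 [0.4921 0.0012 0.1211]
flap_edge [237.2 214.4] 0.7 [ 0.4947 -0.0505  0.0803]
lemon [293.2 275.7] 0.78 [ 0.4405 -0.1085  0.1021]
```

View pics/w1.png

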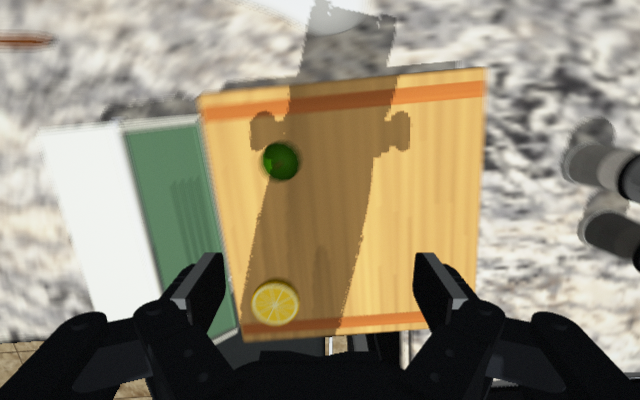

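The wrist picture is blurred because the arm was still moving. It shows the lime at [161,280], the lemon at [303,274], the lip edge running from about (200,95) to (240,330), and the fingers at the bottom. I'll centre over the lime, let the arm settle, and measure again.

Emit:
carry_out:
  rows:
    - [0.025, -0.05, 0.06, 0, 0, -0.0032, 100]
    - [0.025, -0.05, 0.06, 0, 0, -0.0032, 100]
    - [0.025, -0.05, 0.06, 0, 0, -0.0032, 100]
    - [0.025, -0.05, 0.06, 0, 0, -0.0032, 100]
    - [0.02, -0.05, 0.05, 0, 0, -0.003, 100]
    - [0, 0, 0, 0, 0, 0, 100]
    - [0, 0, 0, 0, 0, 0, 100]
    - [0, 0, 0, 0, 0, 0, 100]
    - [0, 0, 0, 0, 0, 0, 100]
    - [0, 0, 0, 0, 0, 0, 100]

```text
time: 5.2
tcp_pos: [0.5635, -0.1173, 0.1878]
eef_rot: [-3.136, -0.009, 0.032]
contact_force: [-0.1, 0.2, -1.1]
opening: 0.0854
```

```bash
cat > see.py <<'E'
from plan import *
import sys
s=bot.read_state(); print(s["time"],s["tcp_pos"],s["eef_rot"],s["contact_force"],s["opening"],s["joint_positions"][5])
for cam in sys.argv[2:]:
    p,d=bot.capture(cam); cv2.imwrite(f"pics/{cam}_{sys.argv[1]}.png",p); np.save(f"{cam}_{sys.argv[1]}.npy",d)
    W,near,o=objs(cam,p,d)
    for k,v in o.items(): print(cam,k,*v)
    hsv=cv2.cvtColor(p,cv2.COLOR_BGR2HSV)
    k=near&(abs(W[...,2]-.076)<.006)&(hsv[...,0]<25)&(hsv[...,1]>60)
    if k.sum()>500:
        r=cv2.minAreaRect(W[k][:,:2].astype(np.float32)*1000); print(cam,"board",r,cv2.boxPoints(r).tolist(),np.median(W[k][:,2]))
E
python3 see.py 2 wrist top scene
```

```text
5.2 [ 0.5635 -0.1173  0.1878] [-3.1364 -0.0094  0.0316] [-0.1401  0.2295 -1.0524] 0.08539815689643147 2.9008706825481365
wrist lime 1495 [193.2435 327.204 ] [ 0.5663 -0.1236  0.0875] [0.0349 0.0353 0.016 ] 0.09551320729316398
wrist lemon 703 [344.5263 302.5235] [ 0.4368 -0.1061  0.1021] [0.0228 0.04   0.0038] 0.1039950126637175
wrist board ((499.414794921875, -184.8759002685547), (268.986083984375, 259.8733215332031), 0.7758683562278748) [[363.1745910644531, -56.77233123779297], [366.6935729980469, -316.621826171875], [635.655029296875, -312.9794616699219], [632.135986328125, -53.129974365234375]] 0.07508507649873458
top board ((498.08837890625, -183.11648559570312), (267.97930908203125, 258.95233154296875), 0.8740211129188538) [[362.1392822265625, -55.69925308227539], [366.08935546875, -314.6214599609375], [634.0374755859375, -310.5337219238281], [630.08740234375, -51.61151123046875]] 0.07513562512817834
scene lime 60 [199.5167 363.6333] [ 0.5554 -0.1288  0.087 ] [0.0229 0.0281 0.0192] 0.09655039203907648
scene lemon 137 [220.365  340.9708] [ 0.4233 -0.1088  0.1003] [0.0462 0.0461 0.015 ] 0.10781326736127941
scene board ((493.7386779785156, -188.7025604248047), (272.1920471191406, 259.346923828125), 0.7850677371025085) [[355.8786926269531, -60.906005859375], [359.4321594238281, -320.22857666015625], [631.5986328125, -316.4991149902344], [628.045166015625, -57.176544189453125]] 0.07385704366045295
```

The lime is at about (0.565, -0.1235), 70 mm before the lip. The lip middle is at about (0.498, -0.0545), and station x points at 90.8° in the world. The plan is to straddle the lime with the jaws along station x. The front finger opens the flap while the rear finger brings the lime along. Then, with the flap held, I narrow the jaws to push the lime over, always keeping the gap wider than the lime.

Emit:
carry_out:
  rows:
    - [0.005, 0.02, 0, 0, 0, 0.003, 75]
    - [0.005, 0.02, 0, 0, 0, 0, 75]
    - [0, 0, 0, 0, 0, 0, 75]
    - [0, 0, 0, 0, 0, 0, 75]
    - [0, 0, 0.2, 0, 0, 0, 75]
    - [0, 0, 0.2, 0, 0, 0, 75]
    - [0, 0, 0.2, 0, 0, 0, 75]
    - [0, 0, 0.1, 0, 0, 0, 75]
    - [0, 0, 0, 0, 0, 0, 75]
    - [0, 0, 0, 0, 0, 0, 75]

```text
time: 6.6
tcp_pos: [0.5684, -0.1234, 0.0823]
eef_rot: [-3.137, -0.014, 0.012]
contact_force: [0.2, -0.6, -0.3]
opening: 0.064
```

```bash
python3 see.py 3 wrist scene top; python3 - <<'E'
import cv2
a=cv2.imread("pics/scene_3.png")[150:270,260:420];b=cv2.imread("pics/wrist_3.png")
cv2.imwrite("pics/c3.png",cv2.hconcat([cv2.resize(b,(480,300)),cv2.resize(a,(400,300),interpolation=cv2.INTER_CUBIC)])[:, :800])
E
```

```text
6.6 [ 0.5684 -0.1234  0.0823] [-3.1372 -0.0141  0.0117] [ 0.1809 -0.5511 -0.3195] 0.06399654514035062 2.9122086429780385
wrist lime 4036 [259.7232 318.8868] [ 0.5665 -0.124   0.0867] [0.0359 0.0356 0.0171] 0.09519101472375952
wrist lemon 2 [181.5 488.5] [ 0.6062 -0.2036  0.0772] [0.0004 0.0005 0.0002] 0.07729940383037737
wrist board ((552.6524658203125, -184.010009765625), (162.5321502685547, 258.7577209472656), 0.8801002502441406) [[469.4087219238281, -55.894657135009766], [473.3832092285156, -314.6218566894531], [635.896240234375, -312.1253662109375], [631.9217529296875, -53.398162841796875]] 0.07521540488612763
scene lime 62 [199.6129 363.5   ] [ 0.5567 -0.1275  0.0869] [0.024  0.0284 0.0188] 0.0963128684216543
scene lemon 135 [220.3185 340.8519] [ 0.4235 -0.1085  0.1003] [0.0463 0.0443 0.0134] 0.10700808669446882
scene board ((494.18743896484375, -188.87277221679688), (272.1514892578125, 260.3782653808594), 0.9811821579933167) [[355.90228271484375, -61.03289031982422], [360.36102294921875, -321.37298583984375], [632.4725952148438, -316.712646484375], [628.0138549804688, -56.37255859375]] 0.07382955398856594
top board ((498.24456787109375, -183.14833068847656), (268.392333984375, 259.1470031738281), 0.902563214302063) [[362.02398681640625, -55.704776763916016], [366.1060791015625, -314.8196105957031], [634.4651489257812, -310.5918884277344], [630.383056640625, -51.47705078125]] 0.07515781003259596
```

View pics/c3.png

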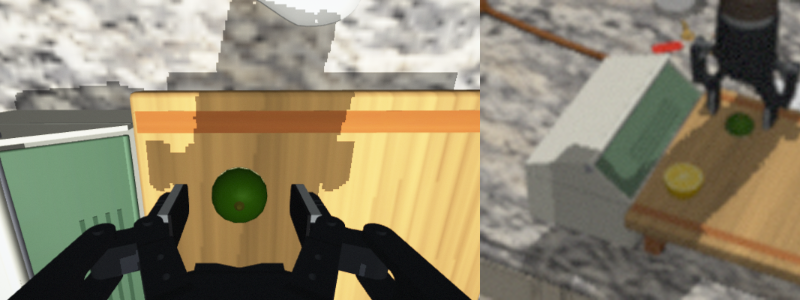

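The lime sits centred between the pads, at wrist crop (239,195). Both fingers are clear of it, and the left one is nearest the flap. I'll measure the finger geometry from the wrist depth before going down.

```bash
python3 - <<'E'
from plan import *
d=np.load("wrist_3.npy");p=cv2.imread("pics/wrist_3.png");W=cloud("wrist",d);s=bot.read_state()
k=(d>0)&(d<.5)&(p.max(2)<150)&(abs(W[...,0]-.568)<.03)&(W[...,2]>.079)&(W[...,2]<.2)
k&=~((abs(W[...,1]+.124)<.021)&(W[...,2]<.1))
q=W[k]-s["tcp_pos"]
for lo in np.arange(-.005,.11,.01):
    for sg in (1,-1):
        m=(q[:,2]>=lo)&(q[:,2]<lo+.01)&(q[:,1]*sg>0)
        if m.sum()>5: print(round(lo,3),sg,m.sum(),"y",np.percentile(q[m,1],[2,98]),"x",np.percentile(q[m,0],[2,98]),q[m,2].min())
E
```

```text
-0.005 1 2497 y [0.0699 0.0822] x [-0.026   0.0283] -0.0035634899550025384
0.005 1 679 y [0.0317 0.095 ] x [-0.0195  0.0163] 0.005008776533625747
0.005 -1 291 y [-0.0432 -0.0319] x [-0.0095  0.0117] 0.005829476876826015
0.015 1 677 y [0.0316 0.1012] x [-0.0241  0.0109] 0.015033188012661111
0.015 -1 557 y [-0.0452 -0.0319] x [-0.0098  0.0118] 0.015024404669769453
0.025 1 2407 y [0.0316 0.1188] x [-0.0297  0.0257] 0.025002662603624118
0.025 -1 692 y [-0.0453 -0.032 ] x [-0.0099  0.0116] 0.025057154450382466
0.035 1 1238 y [0.0315 0.1183] x [-0.0276  0.0149] 0.03500013617238262
0.035 -1 792 y [-0.0441 -0.0319] x [-0.0084  0.0116] 0.035009645123901964
0.045 1 966 y [0.0328 0.0591] x [0.005  0.0127] 0.04500706146629807
0.045 -1 976 y [-0.059 -0.033] x [0.0063 0.0137] 0.04502587313371628
0.055 1 4856 y [0.0313 0.0628] x [-0.0114  0.0119] 0.05501059532366681
0.055 -1 4918 y [-0.0635 -0.0318] x [-0.0099  0.0134] 0.05500420737955006
0.065 1 3260 y [0.006  0.0639] x [-0.0114  0.0162] 0.06500029750584055
0.065 -1 3259 y [-0.0646 -0.0067] x [-0.0099  0.0169] 0.06500000556445146
0.075 1 6366 y [0.001  0.0646] x [0.0011 0.0163] 0.07500038856216673
0.075 -1 6498 y [-0.0652 -0.0012] x [0.0024 0.0169] 0.0750007838196447
0.085 1 3917 y [0.0013 0.065 ] x [0.0085 0.0182] 0.08500090164135757
0.085 -1 3838 y [-0.0657 -0.0012] x [0.0093 0.0186] 0.08500005819994111
0.095 1 222 y [0.0098 0.02  ] x [0.0173 0.0192] 0.0950032933600177
0.095 -1 199 y [-0.0208 -0.0104] x [0.0178 0.0195] 0.09500030837057324
```

The wrist depth gives the finger geometry at this opening:
- **Tips:** about 6 mm above the TCP, with pads 13 mm thick.
- **Knuckles:** about 20 mm further out, starting about 40 mm above the tips. With a vertical tool they would graze the ridge.

So I'll tilt 8° about station y, with the front finger up.

Emit:
carry_out:
  rows:
    - [-0.004, 0, 0, 0.0056, 0, 0, 75]
    - [-0.004, 0, 0, 0.0056, 0, 0, 75]
    - [-0.004, 0, 0, 0.0056, 0, 0, 75]
    - [0, 0, 0, 0.0056, 0, 0, 75]
    - [0, 0, 0.01, 0, 0, 0, 75]
    - [0, 0, 0, 0, 0, 0, 75]
    - [0, 0, 0, 0, 0, 0, 75]
    - [0, 0, 0, 0, 0, 0, 75]
    - [0, 0, 0, 0, 0, 0, 75]
    - [0, 0, 0, 0, 0, 0, 75]

```text
time: 8.0
tcp_pos: [0.5675, -0.1236, 0.0824]
eef_rot: [-2.987, -0.017, 0.011]
contact_force: [0.9, 0.5, 0.3]
opening: 0.0638
```

```bash
python3 see.py 4 wrist | grep -v board
```

```text
8.0 [ 0.5675 -0.1236  0.0824] [-2.9874 -0.0175  0.0114] [0.933  0.4568 0.3093] 0.06380234578833331 2.8326906755972225
wrist lime 4013 [258.0152 319.8206] [ 0.5665 -0.1245  0.0866] [0.0357 0.0351 0.0174] 0.09531772604065136
wrist lemon 7 [281. 291.] [ 0.5549 -0.1106  0.0863] [0.0022 0.0033 0.0013] 0.0869873014860446
```

Emit:
carry_out:
  rows:
    - [-0.005, 0.003, 0.025, 0, 0, 0, 75]
    - [0, -0.041, 0.0065, 0, 0, 0, 75]
    - [0, -0.041, 0.0065, 0, 0, 0, 75]
    - [0, -0.041, 0.0065, 0, 0, 0, 75]
    - [0, -0.041, 0.0065, 0, 0, 0, 75]
    - [0, -0.041, 0.0065, 0, 0, 0, 75]
    - [0, -0.041, 0.0065, 0, 0, 0, 75]
    - [0, -0.041, 0.0065, 0, 0, 0, 75]
    - [0, -0.041, 0.0065, 0, 0, 0, 75]
    - [0, 0, 0, 0, 0, 0, 75]

```text
time: 9.3
tcp_pos: [0.5663, -0.0702, 0.0786]
eef_rot: [-2.989, -0.018, 0.012]
contact_force: [-0.6, -1.1, 1.0]
opening: 0.0641
```

```bash
python3 see.py 5 wrist scene | grep -v board; python3 - <<'E'
import cv2
a=cv2.imread("pics/scene_5.png")[150:270,260:420];b=cv2.imread("pics/wrist_5.png")
cv2.imwrite("pics/c5.png",cv2.hconcat([cv2.resize(b,(480,300)),cv2.resize(a,(400,300),interpolation=cv2.INTER_CUBIC)])[:, :800])
E
```

```text
9.3 [ 0.5663 -0.0702  0.0786] [-2.9887 -0.018   0.012 ] [-0.633  -1.0927  0.9733] 0.06413745623021744 2.922443124925566
wrist lime 4400 [258.6207 347.3382] [ 0.5678 -0.0848  0.087 ] [0.036  0.0353 0.0178] 0.09587155297842999
wrist lemon 2 [273.5 311. ] [ 0.5609 -0.068   0.0862] [0.0013 0.0002 0.0013] 0.08681719212579074
scene lime 60 [195.6333 352.15  ] [ 0.5554 -0.0886  0.086 ] [0.027  0.0299 0.0164] 0.0941496115478897
scene lemon 134 [220.3806 340.9478] [ 0.4241 -0.1084  0.1001] [0.0466 0.045  0.0088] 0.10447311679864019
```

View pics/c5.png

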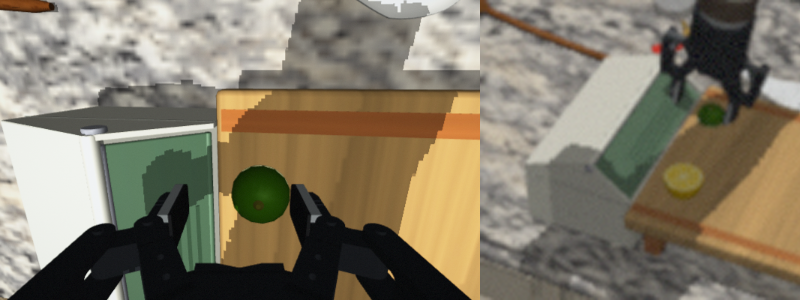

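The lime moves straight with the rear finger, now 30 mm before the lip at crop (260,195). The front finger is on the flap, which is starting to open. I'll continue until the flap is nearly vertical.

Emit:
carry_out:
  rows:
    - [0, -0.027, 0.004, 0, 0, 0, 75]
    - [0, -0.027, 0.004, 0, 0, 0, 75]
    - [0, -0.027, 0.004, 0, 0, 0, 75]
    - [0, -0.027, 0.004, 0, 0, 0, 75]
    - [0, 0, 0, 0, 0, 0, 75]
    - [0, 0, 0, 0, 0, 0, 75]
    - [0, 0, 0, 0, 0, 0, 75]
    - [0, 0, 0, 0, 0, 0, 75]
    - [0, 0, 0, 0, 0, 0, 75]
    - [0, 0, 0, 0, 0, 0, 75]

```text
time: 10.65
tcp_pos: [0.5664, -0.0561, 0.0785]
eef_rot: [-2.993, -0.018, 0.009]
contact_force: [0.2, -3.3, 0.7]
opening: 0.0637
```

```bash
python3 see.py 6 wrist top | grep -v board; python3 - <<'E'
import cv2
from plan import *
a=cv2.imread("pics/top_6.png")[150:250,270:403];b=cv2.imread("pics/wrist_6.png")
cv2.imwrite("pics/c6.png",cv2.hconcat([cv2.resize(b,(480,300)),cv2.resize(a,(400,300),interpolation=cv2.INTER_CUBIC)])[:, :800])
# flap angle: points of flap in wrist / top clouds in station frame
for cam in ("wrist","top"):
    d=np.load(f"{cam}_6.npy");W=cloud(cam,d);p=cv2.imread(f"pics/{cam}_6.png");h=cv2.cvtColor(p,cv2.COLOR_BGR2HSV)
    X=W[...,1]+.0545+(W[...,0]-.498)*.0137-0; Z=W[...,2]-.075
    k=(d>0)&(X>3)&False|((d>0)&(X>.005)&(X<.056)&(W[...,0]>.40)&(W[...,0]<.6)&(Z<.036)&(Z>-.05)&(h[...,0]>55)&(h[...,0]<95)&(h[...,1]>40))
    x,z=X[k],Z[k]; print(cam,k.sum())
    if k.sum()>20:
        c=np.polyfit(z,x,1); print("phi",np.degrees(np.arctan2(1,c[0])),"z range",np.percentile(z,[1,50,99]),"x",np.percentile(x,[1,50,99]))
E
```

```text
10.65 [ 0.5664 -0.0561  0.0785] [-2.9934 -0.0184  0.0089] [ 0.2308 -3.2603  0.7083] 0.06370683559679528 2.9526527369899402
wrist lime 4405 [258.0865 347.8867] [ 0.5688 -0.0706  0.0866] [0.0357 0.0356 0.018 ] 0.09561513501208406
wrist lemon 1 [221. 334.] [ 0.585  -0.0632  0.0772] [0. 0. 0.] 0.0771644537573362
wrist 11616
phi 57.356914666409835 z range [-0.0117  0.0076  0.0356] x [0.0175 0.0306 0.0496]
top 299
phi 60.459497465102984 z range [-0.0101  0.017   0.0342] x [0.021  0.037  0.0463]
```

View pics/c6.png

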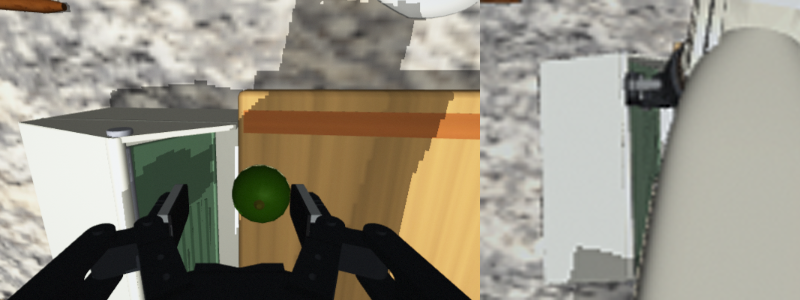

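The flap is at about 58°, held with about 3 N. The lime is 15 mm before the lip, and the knuckles clear the ridge by about 11 mm. I'll push the flap further before pushing the lime over.

Emit:
carry_out:
  rows:
    - [-0.004, -0.022, 0.003, 0, 0, 0, 75]
    - [0, -0.022, 0.003, 0, 0, 0, 75]
    - [0, -0.022, 0.003, 0, 0, 0, 75]
    - [0, 0, 0, 0, 0, 0, 75]
    - [0, 0, 0, 0, 0, 0, 75]
    - [0, 0, 0, 0, 0, 0, 75]
    - [0, 0, 0, 0, 0, 0, 75]
    - [0, 0, 0, 0, 0, 0, 75]
    - [0, 0, 0, 0, 0, 0, 75]
    - [0, 0, 0, 0, 0, 0, 75]

```text
time: 12.0
tcp_pos: [0.566, -0.0544, 0.0796]
eef_rot: [-3.011, -0.019, 0.003]
contact_force: [-0.4, -4.1, 1.6]
opening: 0.064
```

```bash
cat > flap.py <<'E'
import sys
from plan import *
n=sys.argv[1]
d=np.load(f"wrist_{n}.npy");W=cloud("wrist",d);p=cv2.imread(f"pics/wrist_{n}.png");h=cv2.cvtColor(p,cv2.COLOR_BGR2HSV)
X=W[...,1]+.0545+(W[...,0]-.498)*.0137; Z=W[...,2]-.075
k=((d>0)&(X>.005)&(X<.062)&(W[...,0]>.40)&(W[...,0]<.6)&(Z<.036)&(Z>-.05)&(h[...,0]>55)&(h[...,0]<95)&(h[...,1]>40)&(h[...,1]<170))
x,z=X[k],Z[k]; print("flap px",k.sum())
if k.sum()>20:
    c=np.polyfit(z,x,1); print("phi",np.degrees(np.arctan2(1,c[0])),"z",np.percentile(z,[1,50,99]),"x",np.percentile(x,[1,50,99]))
s=bot.read_state()["tcp_pos"]; print("TCP station x",s[1]+.0545+(s[0]-.498)*.0137)
E
python3 see.py 7 wrist | grep -v board; python3 flap.py 7; python3 flap.py 6
```

```text
12.0 [ 0.566  -0.0544  0.0796] [-3.0113 -0.0194  0.0029] [-0.3723 -4.0794  1.6303] 0.0639508636915021 2.971159407084578
wrist lime 4322 [255.6474 341.6291] [ 0.5684 -0.066   0.0863] [0.0356 0.0355 0.0177] 0.09520299706355372
wrist lemon 1 [219. 352.] [ 0.5854 -0.0701  0.0771] [0. 0. 0.] 0.07705611943478743
flap px 11042
phi 60.658956666989276 z [-0.0134  0.0069  0.0355] x [0.0205 0.0326 0.0498]
TCP station x 0.0009698072488793065
flap px 11639
phi 56.5598323701287 z [-0.011   0.0081  0.0356] x [0.0192 0.0324 0.0516]
TCP station x 0.0009698072488793065
```

While the rows idle, the spring load creeps the pose back, because each row restarts from the measured pose. I'll keep a small forward bias going.

Emit:
carry_out:
  rows:
    - [0, -0.015, 0.004, 0.001, 0, 0, 75]
    - [0, -0.015, 0.004, 0.001, 0, 0, 75]
    - [0, -0.015, 0.004, 0.001, 0, 0, 75]
    - [0, -0.015, 0.004, 0.001, 0, 0, 75]
    - [0, -0.015, 0.004, 0.001, 0, 0, 75]
    - [0, -0.015, 0.004, 0.001, 0, 0, 75]
    - [0, -0.012, 0.004, 0.001, 0, 0, 75]
    - [0, -0.012, 0.004, 0.001, 0, 0, 75]
    - [0, -0.012, 0.004, 0.001, 0, 0, 75]
    - [0, -0.012, 0.004, 0.001, 0, 0, 75]

```text
time: 13.3
tcp_pos: [0.5654, -0.0488, 0.076]
eef_rot: [-2.98, -0.018, -0.007]
contact_force: [-0.9, -8.4, 0.9]
opening: 0.0642
```

```bash
python3 see.py 8 wrist | grep -v board; python3 flap.py 8
```

```text
13.3 [ 0.5654 -0.0488  0.076 ] [-2.9802 -0.018  -0.0072] [-0.907  -8.3679  0.905 ] 0.06417431176834397 2.974090666040797
wrist lime 4595 [258.7789 348.0309] [ 0.5682 -0.0638  0.0863] [0.036  0.0361 0.0181] 0.09533792315661122
wrist lemon 2 [232.5 375.5] [ 0.5808 -0.0757  0.0785] [0.0005 0.0005 0.0001] 0.0786003049580439
flap px 8330
phi 77.14698947118895 z [-0.02    0.0031  0.0354] x [0.0353 0.0429 0.0514]
TCP station x 0.006639010259879352
```

The flap is held at about 77°. Now I narrow the jaws while advancing, so the front finger stays put and the rear finger pushes the lime.

Emit:
carry_out:
  rows:
    - [0, -0.015, 0, 0.0005, 0, -0.0003, 74]
    - [0, -0.015, -0.002, 0.0005, 0, -0.0003, 72]
    - [0, -0.015, -0.002, 0.0005, 0, -0.0003, 71]
    - [0, -0.015, -0.002, 0.0005, 0, -0.0003, 70]
    - [0, -0.015, 0, 0.0005, 0, -0.0003, 68]
    - [0, -0.015, 0, 0.0005, 0, -0.0003, 67]
    - [0, -0.015, 0, 0.0005, 0, -0.0003, 66]
    - [0, -0.015, 0, 0.0005, 0, -0.0003, 65]
    - [0, -0.015, 0, 0.0005, 0, -0.0003, 63]
    - [0, -0.015, 0, 0.0005, 0, -0.0003, 62]

```text
time: 14.6
tcp_pos: [0.5657, -0.0434, 0.0794]
eef_rot: [-2.983, -0.021, 0.001]
contact_force: [-0.0, -9.1, -0.9]
opening: 0.0529
```

```bash
python3 see.py 9 wrist | grep -v board; python3 flap.py 9
```

```text
14.6 [ 0.5657 -0.0434  0.0794] [-2.9833 -0.0212  0.0006] [-0.0452 -9.0626 -0.8834] 0.05285531520401945 2.9772696641106635
wrist lime 1 [268. 248.] [ 0.5765 -0.0216  0.1153] [0. 0. 0.] 0.11525657722546713
flap px 7108
phi 78.0381227716914 z [-0.0203  0.0025  0.0353] x [0.0359 0.0435 0.0515]
TCP station x 0.012018954574792717
```

View pics/wrist_9.png

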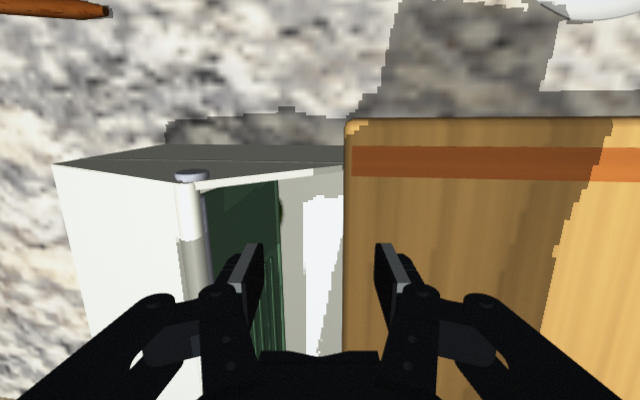

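The lime is off the board. A dark sliver beside the flap at [212,282] is probably the lime inside the caddy, so I'll check its height before releasing.

```bash
python3 - <<'E'
from plan import *
d=np.load("wrist_9.npy");p=cv2.imread("pics/wrist_9.png");W=cloud("wrist",d)
for r,c in [(205,281),(210,281),(210,282),(215,281),(212,300),(250,320)]: print(r,c,p[r,c],W[r,c])
E
```

```text
205 281 [71 84 78] [ 0.5673 -0.0037  0.0044]
210 281 [28 49 37] [ 0.5633 -0.0034  0.0038]
210 282 [82 97 91] [ 0.5634 -0.0042  0.0038]
215 281 [27 50 45] [ 0.5596 -0.0034  0.0042]
212 300 [166 178 177] [ 0.5629 -0.0179  0.0048]
250 320 [245 244 242] [ 0.5335 -0.0326  0.0037]
```

That point reads floor height (4 mm), so the lime has dropped to the caddy floor. Now I draw back gently and let the flap close, then rise.

Emit:
carry_out:
  rows:
    - [0, 0.03, -0.01, 0, 0, 0, 62]
    - [0, 0.04, -0.009, 0, 0, 0, 62]
    - [0, 0.04, -0.009, 0, 0, 0, 62]
    - [0, 0.04, -0.009, 0, 0, 0, 62]
    - [0, 0.04, -0.009, 0, 0, 0, 62]
    - [0, 0.04, -0.009, 0, 0, 0, 62]
    - [0, 0.05, -0.009, 0, 0, 0, 62]
    - [0, 0.06, -0.009, 0, 0, 0, 62]
    - [0, 0.06, -0.02, 0, 0, 0, 62]
    - [0, 0.06, -0.02, 0, 0, 0, 62]

```text
time: 15.9
tcp_pos: [0.5651, -0.1151, 0.0846]
eef_rot: [-2.977, -0.02, 0.003]
contact_force: [-0.9, -0.1, -1.0]
opening: 0.0528
```

Emit:
carry_out:
  rows:
    - [0, 0.05, -0.1, 0, 0, 0, 62]
    - [0, 0, -0.15, 0, 0, 0, 62]
    - [0, 0, -0.15, 0, 0, 0, 62]
    - [0, 0, -0.15, 0, 0, 0, 62]
    - [0, 0, -0.1, 0, 0, 0, 62]
    - [0, 0, 0, 0, 0, 0, 62]
    - [0, 0, 0, 0, 0, 0, 62]
    - [0, 0, 0, 0, 0, 0, 62]
    - [0, 0, 0, 0, 0, 0, 62]
    - [0, 0, 0, 0, 0, 0, 62]

```text
time: 17.15
tcp_pos: [0.563, -0.143, 0.1862]
eef_rot: [-2.977, -0.022, 0.001]
contact_force: [-0.3, 0.2, 0.7]
opening: 0.0527
```

```bash
python3 see.py 10 wrist scene | grep -v board; python3 flap.py 10; python3 - <<'E'
import cv2
a=cv2.imread("pics/scene_10.png")[150:270,260:420];b=cv2.imread("pics/wrist_10.png")
cv2.imwrite("pics/c10.png",cv2.hconcat([cv2.resize(b,(480,300)),cv2.resize(a,(400,300),interpolation=cv2.INTER_CUBIC)])[:, :800])
E
```

```text
17.15 [ 0.563  -0.143   0.1862] [-2.9773 -0.0216  0.0008] [-0.3354  0.1521  0.7281] 0.052682540280610306 2.803056524249772
wrist lemon 671 [343.6304 291.8152] [ 0.4373 -0.1059  0.1017] [0.0213 0.0398 0.0035] 0.10348238167921425
scene lemon 131 [220.5725 340.8779] [ 0.4222 -0.1087  0.0999] [0.048  0.0451 0.0103] 0.10501182547468652
flap px 8638
phi 37.5464231375411 z [0.0056 0.0234 0.0358] x [0.0057 0.028  0.0459]
TCP station x -0.08762419138086901
```

View pics/c10.png

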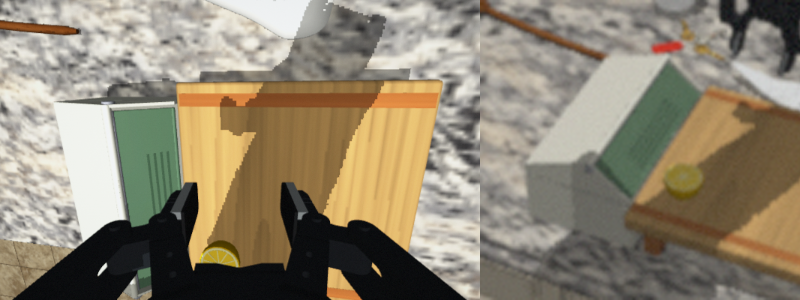

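The board is clear of the lime and the flap is shut at 37.5°. The lemon hasn't moved (wrist 0.437, -0.106 both before and after), and the gripper is free. I'll hand the job in.

```bash
python3 -c "
from bench import bot; print(bot.close_job())"
```

```text
the job is handed in; nothing more can be done
None
```

The lime half is off the board and in the caddy, and the job is handed in at about 17 s on the robot's clock.

**What I did:** I straddled the lime with the jaws in line with the pushing direction, tilted about 9° so the finger knuckles cleared the ridge. The front finger pushed the flap in to about 77–78° from horizontal and held it there. The rear finger had already brought the lime along as the flap opened, then pushed it over the lip. The gap between the fingers (at least 53 mm) stayed wider than the 38 mm lime, so nothing was pinched. I drew back only after the lime had dropped.

**Last checks:**
- **Lime:** it no longer shows on the board in the wrist and scene pictures. A dark sliver beside the flap read as caddy-floor height (about 4 mm). I took this as the lime or its shadow; I did not see the whole lime inside.
- **Flap:** shut at 37.5°, against the stated 37°.
- **Lemon:** its position is unchanged within 1–2 mm.
- **Robot:** free of everything, with forces at noise level.

**Disagreements and deviations:**
- **Holding force:** it read 8–9 N rather than the stated 2–5 N, probably because the finger pressed closer to the hinge.
- **Flap creep:** before the final push, the spring pushed the arm back slightly between moves. I countered this with a small steady forward push.
- **Low fingertip:** at one point the rear fingertip was level with the board top by calculation and may have brushed it; the vertical force was about 1 N.
- **Camera offset:** the scene camera placed things about 5–10 mm off the other two, so I used the wrist and top cameras.

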